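# Draw the dust screen of the edge sander and hold it to the lamp

### The arm

A 6-joint arm with a two-finger parallel gripper is mounted at the origin on the work surface. World frame = base frame: x ahead of the robot, y to its left, z up, the work surface at z = 0. Lengths are in m, angles in rad, forces in N, time in s.
With the tool pointing down it reaches from about 0.375 to 0.9 m from the base axis. Payload 3.1 kg.
Tool frame: the origin (TCP) lies midway between the tips of the shut fingers; the grasp point (between the pads) lies 19 mm behind it; z points along the fingers, y is the line along which they close (so a half turn about z gives the same grasp; the last joint's range is limited). The gripper opens to 87 mm and grips with 3 to 60 N. Pads are 19 mm wide; open, the fingers measure 117 mm over their backs; the gripper's body (75 mm by 190 mm) begins 51 mm behind the grasp point.
Start: joints at [-1.47, 0.527, 1.433, -0, 1.181, -0.178], TCP at [0.172, -0.601, 0.223] pointing down, gripper open.
Joint ranges: [-3.08, 3.08], [-0.75, 2.2], [0.22, 2.44], [-1.43, 4.57], [0, 2.65], [-2.85, 2.85]. Speed limits (rad/s): [2.79, 2.79, 3.14, 3.14, 3.14, 3.14].

### API

Orientations are given as a rotation vector (axis times angle).
In Python, from plant import manip gives the robot as it stands.
- The arm moves only by the tool move_arm, never from a script. Its argument "motion" is a list that holds one entry, the list of rows, each a list of 7 numbers: the opening, from 0 (shut) to 1 (fully open), then the shift along the tool's x, y, z scaled (see below), then the turn, a rotation vector about the tool's x, y, z scaled (see below). In form: [[[gripper, tx, ty, tz, wx, wy, wz], ...]]. A call has 1 to 20 rows; each row is the pose to reach, as a shift and turn from the pose commanded when the call began, along the tool's axes at that moment; what a row does not reach only later rows make up. The controller multiplies each number of a shift by 0.4 m and each number of a turn by 45 degrees. A row lasts 1/10 s, in which the tool goes at most 50 mm and 8.59 degrees, less where a joint would pass 70% of its speed; a pose out of reach is approached as far as the arm can. A call with a number of a shift or a turn outside -1 to 1 is refused whole. A call with a gripper value outside its range is refused whole. The fingers move at their own pace and stop on an object; "grip_force" is the grip in N (left out, the last holds). Time passes only in rows, so rows that repeat a pose let the fingers close. It gives the time, the measured TCP pose, the force, the opening and the grip force at its end, in the units of the state.
- manip.sense(): the state, without advancing time (a new reading comes with each control period).
- manip.read_camera(name): name is "side" or "top"; returns a dict with "color" (400x640x3 uint8, blue, green, red), "depth" (400x640 float32, m along the optical axis (not along the pixel's ray), 0 where there is no reading), "fx", "fy", "cx", "cy" (pixels), "R" (3x3) and "t" (3): a world point X has camera coordinates R X + t. Camera axes: x right, y down, z forward; pixel columns grow to the right and rows downward; lengths in m; the calibration is good to about 2 mm. A picture is of the moment at which its call begins.
- manip.close_job(): hands the job in; it is judged then, once.
The state is a dict: "time_s": time; "joints": joint angles; "joint_vel": joint speeds; "joint_efforts": joint torques, N m; "tcp_pos": TCP position; "ee_rot": TCP orientation; "contact_force": force on the tool from outside, world axes, zero at the start; "torque": the same for the moment, N m; "opening": finger opening in m; "grasp_force": force on a finger pad.
Only numpy, scipy, OpenCV 4.12 (cv2) and the standard library are available. Lean on these libraries where they do the work, as an engineer would, in place of code of your own. Each camera call takes 0.05 s, during which the arm holds its last target. There are 200 camera calls.

### The job

Check the dust screen of the bench edge sander: swing the flap on top of its dust box right up so that it stays open, draw the filter plate up out of its slot, and hold it up to the light of the LED panel lamp - upright, square to the panel, centred on it and about a hand's width (10 cm) in front. Finish while holding it there still in the gripper, touching nothing else; leave the flap standing open, do not bump the lamp, and leave the wooden form, the cutting die and the jar where they stand.

Things in the scene. Friction and masses are not known exactly. Their poses are not given: they have to be found in the camera images.
- dustbox_top (a point): Bench edge sander, fixed: its dust box is grey sheet metal, 128 mm deep (x), 178 mm wide (y), 160 mm high. This point is the centre of the box's open top, level with its upper edge; x points from the front sheet (robot side) to the hinged rear edge, y along the hinge, z up.
- slot (a point): Mouth of the slot in which the filter plate stands, 20 mm (x) by 158 mm (y), middle of an aluminium seat inside the dust box; axes as the box. Above the seat, under the flap, the box is an open well 120 mm (x) by 170 mm (y), 65 mm deep from the box's upper edge.
- spindle_end (a point): End of the sander's spindle, 307 mm from the box centre along the box's -y, 68 mm above the table. Motor, abrasive drum and wooden burnisher lie between it and the box, up to 139 mm high; a base plate reaches 83 mm before and behind the box centre.
- flap (a joint): Angle of the flap that covers the dust box, rad: 0 closed, grows as its front edge swings up and back about the rear edge, stop at 1.85. The flap is a grey sheet 132 x 182 x 4 mm, 0.24 kg. The hinge has friction, so it stays where it is left; about 4 N at the handle lifts it.
- flap_hinge (a point): Middle of the flap's hinge line, on the rear upper edge of the dust box; the hinge line runs along its y axis. At flap angle 0 its x axis points from robot side to rear and its z axis up; it turns with the flap.
- flap_handle (a point): Middle of the round bar of the flap's steel bow handle: bar 8 mm thick, 80 mm long, parallel to the hinge (y), 31 mm free under it. It lies 117 mm from the hinge line along the flap (local -x) and 39 mm out across it (local +z). A gripper that keeps pointing down can hold the bar while it turns in the fingers.
- filter_centre (a point): Centre of the wire screen of the filter plate: a steel frame 14 mm thick (x), 150 mm wide (y), 105 mm high (z), both faces alike, with a flat bow grip on its upper edge; about 0.22 kg. It starts upright in the slot, hidden under the flap, its underside 147 mm below the box's upper edge, with 3 mm play each side across its thickness.
- filter_grip (a point): Grip of the filter plate, same axes: a flat bow, 14 mm thick (x), 60 mm wide (y), 32 mm high, on the middle of the frame's upper edge, its top 10 mm below the box's upper edge. This point lies 14 mm below the grip's top and 70.5 mm above the centre of the screen. 53 mm are free on either side (x) of it inside the well.
- lamp_face (a point): LED panel lamp, switched on, standing on the table on a round foot, fixed: a black panel 200 mm wide (y), 140 mm high (z), 22 mm thick, in a yoke 220 mm wide. This point is the centre of the lit face, 170 mm above the table; light leaves along its -x axis, z is up. Its foot reaches 50 mm in front of the face.
- bag_form_centre (a point): Bystander: wooden bag form with rounded top, 70 x 130 x 125 mm high, standing on the table; its centre.
- die_centre (a point): Bystander: steel strip cutting die, an open frame 83 x 113 x 32 mm high, lying on the table; its centre.
- jar_centre (a point): Bystander: amber glass jar with black cap, 56 mm across, 70 mm high; its centre.
There are look-alikes about, which are no part of the job. Leave any red look-alike of the part that bears lamp_face alone.

How it is judged:
By the outcome, as a careful person would: the job done as asked, in the order asked, and still so for the second after the job is handed in, while the arm keeps its last pose, push and grip.
It also fails if it takes over 56 s, if anything falls off the work surface, if the arm or the gripper's body presses on something with over 40 N, if the wrist force passes 120 N, or if a joint passes its speed limit or range.

## Working session

There is one attempt and no reset: what is moved stays moved. The work goes in short steps, Python scripts to look and compute and a tool call to move; the robot and the scene stay as the last step left them, time stands still between calls to the robot, and variables do not carry over. Pictures are saved under pics/ and viewed, at most 10 in all, crops included, and the job is handed in when it is done.

Besides the shell and the picture viewer there is one more tool, called after ">>>" by a JSON object that holds its "name" and its "arguments". move_arm: Moves the arm, as the interface text tells. Shifts and turns lie within -1 to 1; 1 stands for 0.4 m of shift or 45 degrees of turn. Its arguments: {"type":"object","properties":{"motion":{"type":"array","items":{"type":"array","items":{"type":"array","items":{"type":"number"}}}},"grip_force":{"type":"number"}},"required":["motion"]}

```bash
mkdir -p pics; ls; cat > h.py <<'E'
import numpy as np, cv2, pickle
from scipy.spatial.transform import Rotation as Ro
from plant import manip
def snap(n):
    d=manip.read_camera(n); pickle.dump(d,open(f'{n}.pkl','wb')); return d
def load(n): return pickle.load(open(f'{n}.pkl','rb'))
def px(d,u,v,z=None):
    z=d['depth'][int(v),int(u)] if z is None else z
    p=np.array([(u-d['cx'])/d['fx']*z,(v-d['cy'])/d['fy']*z,z])
    return d['R'].T@(p-d['t'])
def cloud(d):
    v,u=np.mgrid[0:400,0:640]; z=d['depth']
    p=np.stack([(u-d['cx'])/d['fx']*z,(v-d['cy'])/d['fy']*z,z],-1)
    return (p-d['t'])@d['R']
def proj(d,X):
    c=d['R']@np.array(X)+d['t']; return c[0]/c[2]*d['fx']+d['cx'],c[1]/c[2]*d['fy']+d['cy']
E
python3 - <<'E'
from h import *
for n in('side','top'):
    d=snap(n); cv2.imwrite(f'pics/{n}0.png',d['color']); print(n,-d['R'].T@d['t'],d['R'][2],d['fx'])
s=manip.sense();print(s)
E
```

```text
pics
side [0.07853032 0.83321649 1.06837616] [ 0.34342751 -0.57608182 -0.7417461 ] 453.95096374322594
top [0.21741097 0.10110687 1.52445641] [ 0.21076568 -0.00978691 -0.97748762] 458.4260106323018
{'time_s': 0.1, 'joints': array([-1.47048725e+00,  5.28339028e-01,  1.43377115e+00, -5.13892184e-05,
        1.18139736e+00, -1.78525560e-01]), 'joint_vel': array([ 0.00020754, -0.00095084, -0.00298707,  0.0003333 ,  0.00202158,
       -0.00100891]), 'joint_efforts': array([-6.18926988e-04, -4.40986347e+01, -1.77151144e+01,  6.34610583e-02,
        5.34216268e-02, -3.97436929e-05]), 'tcp_pos': array([ 0.17195402, -0.60019579,  0.22169145]), 'ee_rot': array([-3.10920925e+00, -4.36339151e-01, -4.29846557e-05]), 'contact_force': array([ 0.09190002, -0.17001007,  0.29371413]), 'torque': array([ 0.05438903,  0.02802513, -0.01884511]), 'grasp_force': 0.0, 'opening': 0.08730168129145983}
```

View pics/side0.png

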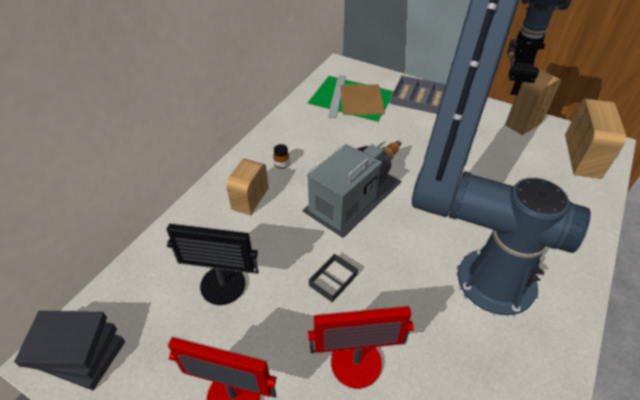

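View pics/top0.png

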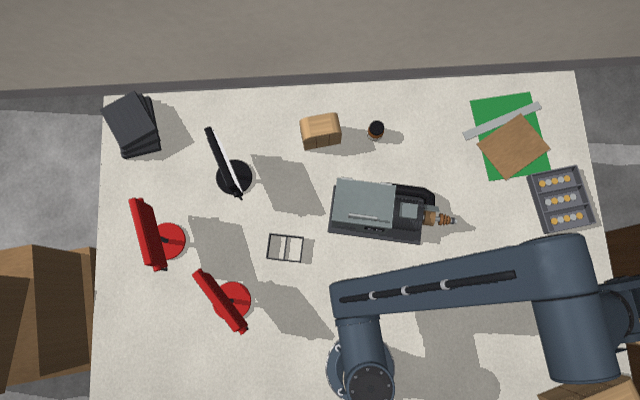

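Candidates: lamp – black one at side (212,250)/top (222,165); the red ones at side (360,330), (222,370) are decoys. Sander with dust box at side (345,180)/top (365,205), handle at side (358,165). Now close crops and geometry.

```bash
python3 - <<'E'
from h import *
s=load('side');t=load('top')
a=cv2.resize(s['color'][130:240,290:420],None,fx=3,fy=3,interpolation=cv2.INTER_CUBIC)
b=cv2.resize(s['color'][215:310,155:275],None,fx=3,fy=3,interpolation=cv2.INTER_CUBIC)
c=cv2.resize(t['color'][165:250,320:450],None,fx=3,fy=3,interpolation=cv2.INTER_CUBIC)
e=cv2.resize(t['color'][115:210,190:310],None,fx=3,fy=3,interpolation=cv2.INTER_CUBIC)
W=np.zeros((600,800,3),np.uint8)
for im,y,x in((a,0,0),(b,0,400),(c,335,0),(e,300,400)):
    h,w=im.shape[:2]; h=min(h,600-y); w=min(w,800-x); W[y:y+h,x:x+w]=im[:h,:w]
cv2.imwrite('pics/crop.png',W)
for n,d,box in(('side',s,(155,215,275,310)),('top',t,(190,115,260,205))):
    P=cloud(d)[box[1]:box[3],box[0]:box[2]].reshape(-1,3); P=P[(P[:,2]>.105)&(P[:,2]<.3)]
    m=P.mean(0); q=P-m; w,V=np.linalg.eigh(q[:,:2].T@q[:,:2]/len(q)); print(n,'lamp',len(P),m,P.min(0),P.max(0),np.sqrt(w),V)
    q=(P[:,:2]-m[:2])@V; print(np.percentile(q,[1,5,50,95,99],axis=0))
for n,d,box in(('side',s,(300,140,400,235)),('top',t,(325,170,405,245))):
    P=cloud(d)[box[1]:box[3],box[0]:box[2]].reshape(-1,3)
    Q=P[(P[:,2]>.152)&(P[:,2]<.172)]; print(n,'flap',len(Q),np.median(Q[:,2]))
    r=cv2.minAreaRect(Q[:,:2].astype(np.float32)); print(r,cv2.boxPoints(r))
    H=P[(P[:,2]>.188)&(P[:,2]<.215)]; print('handle',len(H),H.mean(0),H.max(0))
    r=cv2.minAreaRect(H[:,:2].astype(np.float32)); print(r,cv2.boxPoints(r))
E
```

```text
side lamp 3237 [0.63516282 0.38774844 0.18739077] [0.53437008 0.33151994 0.10510029] [0.74949166 0.43322146 0.24513118] [0.0054765  0.06150556] [[ 0.36644085 -0.93044135]
 [-0.93044135 -0.36644085]]
[[-0.00773796 -0.11168043]
 [-0.00645522 -0.09697476]
 [-0.00134678  0.00131822]
 [ 0.01310468  0.09320715]
 [ 0.01790592  0.1032933 ]]
top lamp 849 [0.6307623  0.37691517 0.21702234] [0.53498962 0.33544265 0.1057627 ] [0.73723462 0.42873621 0.24834606] [0.00833456 0.06218302] [[ 0.356407  -0.9343308]
 [-0.9343308 -0.356407 ]]
[[-0.01795333 -0.11038524]
 [-0.01603959 -0.09993219]
 [ 0.00096859  0.00140015]
 [ 0.00993304  0.08862822]
 [ 0.01023989  0.09728442]]
side flap 2085 0.16639924791819766
((0.4965515434741974, -0.04008379578590393), (0.1879500448703766, 0.14130665361881256), 79.15886688232422) [[ 0.40948376 -0.11909266]
 [ 0.54826844 -0.14567053]
 [ 0.58361936  0.03892507]
 [ 0.44483465  0.06550294]]
handle 88 [ 0.44745629 -0.02536758  0.20384047] [0.45771144 0.01464281 0.21092865]
((0.44756919145584106, -0.02750338241457939), (0.08586456626653671, 0.008409450761973858), 78.2525405883789) [[ 0.4347116  -0.06868035]
 [ 0.4429449  -0.0703925 ]
 [ 0.46042678  0.01367359]
 [ 0.45219347  0.01538574]]
top flap 2425 0.1669092098582984
((0.4990493655204773, -0.036571502685546875), (0.18258538842201233, 0.14113853871822357), 79.10671997070312) [[ 0.4124992  -0.11288299]
 [ 0.55109453 -0.13955538]
 [ 0.58559954  0.03973998]
 [ 0.4470042   0.06641237]]
handle 86 [ 0.448479   -0.02556772  0.20593305] [0.45886579 0.01622027 0.21274545]
((0.4489845037460327, -0.025812271982431412), (0.08538994193077087, 0.00906116608530283), 79.37508392333984) [[ 0.43665954 -0.06693991]
 [ 0.44556537 -0.06861059]
 [ 0.46130946  0.01531536]
 [ 0.45240363  0.01698605]]
```

View pics/crop.png

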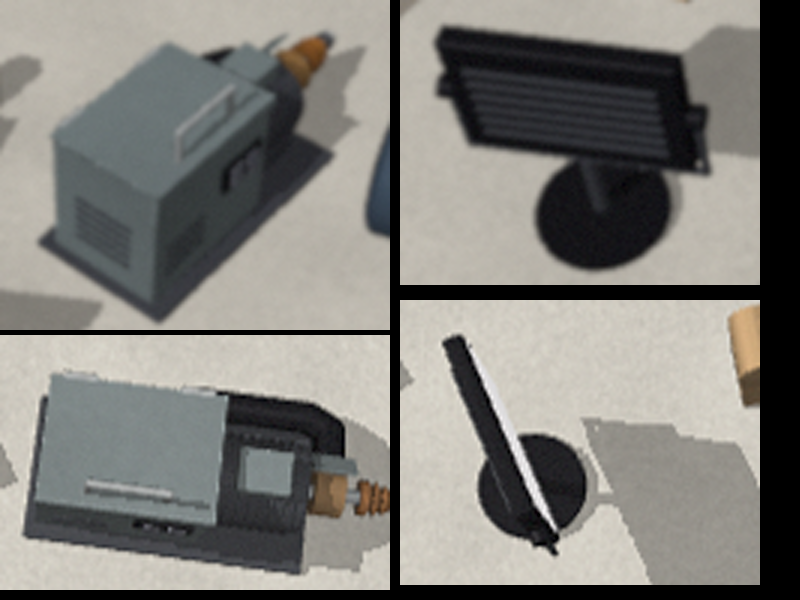

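```bash
python3 - <<'E'
from h import *
s=manip.sense(); R=Ro.from_rotvec(s['ee_rot']).as_matrix(); print(R.round(3))
for n in('side','top'):
    P=(cloud(load(n)).reshape(-1,3)-s['tcp_pos'])@R
    P=P[(np.abs(P[:,:2])<.15).all(1)&(P[:,2]<.01)&(P[:,2]>-.3)]
    for a in np.arange(-.3,0.01,.02):
        q=P[(P[:,2]>=a)&(P[:,2]<a+.02)]
        if len(q)>3: print(n,round(a,2),len(q),q.min(0).round(3)[:2],q.max(0).round(3)[:2])
d=load('side'); print(proj(d,s['tcp_pos']))
cv2.imwrite('pics/grip.png',cv2.resize(d['color'][0:110,470:600],None,fx=4,fy=4))
# lamp ranges
for n,box in(('side',(155,215,275,310)),('top',(190,115,260,205))):
    P=cloud(load(n))[box[1]:box[3],box[0]:box[2]].reshape(-1,3)
    t=np.array([.9325,.361]);nn=np.array([.361,-.9325])
    for lo,hi in((.0,.02),(.11,.13),(.15,.19),(.22,.235),(.235,.25)):
        q=P[(P[:,2]>lo)&(P[:,2]<hi)][:,:2]
        if lo==0: q=P[(P[:,2]>.004)&(P[:,2]<.02)][:,:2]
        if len(q)>3:print(n,lo,len(q),'t',np.percentile(q@t,[0,3,97,100]).round(4),'n',np.percentile(q@nn,[0,3,50,97,100]).round(4))
E
```

```text
[[ 0.961  0.275 -0.   ]
 [ 0.275 -0.961  0.002]
 [ 0.    -0.002 -1.   ]]
side -0.3 9 [-0.044 -0.089] [ 0.065 -0.032]
side -0.28 80 [-0.043 -0.038] [0.058 0.001]
side -0.26 179 [-0.032 -0.037] [0.033 0.038]
side -0.24 183 [-0.033 -0.036] [0.033 0.035]
side -0.22 186 [-0.035 -0.037] [0.035 0.015]
side -0.2 170 [-0.037 -0.039] [0.036 0.022]
side -0.18 277 [-0.039 -0.055] [0.037 0.024]
side -0.16 119 [-0.024 -0.054] [ 0.025 -0.005]
side -0.14 137 [-0.023 -0.055] [0.026 0.021]
side -0.12 410 [-0.038 -0.1  ] [0.037 0.097]
side -0.1 246 [-0.037 -0.093] [0.038 0.088]
side -0.08 78 [-0.037 -0.092] [0.037 0.06 ]
side -0.06 37 [-0.011 -0.061] [0.012 0.057]
side -0.04 39 [-0.012 -0.056] [ 0.011 -0.044]
side -0.02 39 [-0.012 -0.058] [ 0.011 -0.043]
top -0.3 59 [-0.023 -0.056] [ 0.068 -0.013]
top -0.28 29 [-0.027 -0.028] [ 0.035 -0.017]
top -0.12 31 [0.033 0.065] [0.039 0.095]
top -0.1 38 [0.034 0.047] [0.04  0.093]
top -0.08 5 [0.037 0.047] [0.039 0.079]
(np.float64(511.76106288713333), np.float64(86.41072790337323))
side 0.0 1558 t [0.5837 0.6419 0.9247 1.0099] n [-0.2174 -0.1838 -0.1297  0.0987  0.1436]
side 0.11 268 t [0.6284 0.6322 0.8364 0.8469] n [-0.139  -0.1379 -0.1336 -0.1255 -0.1207]
side 0.15 783 t [0.6243 0.6277 0.8446 0.8509] n [-0.1413 -0.1397 -0.1343 -0.1236 -0.1131]
side 0.22 327 t [0.6373 0.6388 0.8306 0.8371] n [-0.1369 -0.1357 -0.1337 -0.1255 -0.1129]
side 0.235 658 t [0.6384 0.6436 0.8294 0.8378] n [-0.137  -0.1347 -0.1255 -0.114  -0.1109]
top 0.0 1529 t [0.6208 0.661  0.9644 1.0051] n [-0.2969 -0.2604 -0.113  -0.0054  0.0339]
top 0.11 35 t [0.6298 0.63   0.8217 0.8268] n [-0.1309 -0.1297 -0.114  -0.1137 -0.1136]
top 0.15 109 t [0.6254 0.6264 0.8249 0.8316] n [-0.137  -0.1356 -0.1143 -0.1136 -0.1135]
top 0.22 71 t [0.6381 0.6397 0.8197 0.8284] n [-0.1373 -0.1342 -0.115  -0.1137 -0.1135]
top 0.235 479 t [0.6401 0.6456 0.8314 0.8393] n [-0.1373 -0.1363 -0.1259 -0.1157 -0.1138]
```

View pics/grip.png

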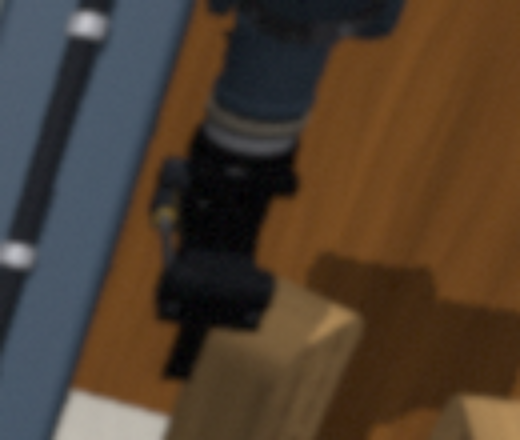

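```bash
cat >> h.py <<'E'
import json
EX=np.array([.982,-.189,0]); EY=np.array([.189,.982,0]); Z=np.array([0,0,1.])
def down(yang,tilt=None):  # tool pointing down, tool y at world angle yang (deg)
    a=np.radians(yang); y=np.array([np.cos(a),np.sin(a),0]); z=-Z
    return Ro.from_matrix(np.column_stack([np.cross(y,z),y,z]))
def rel(p0,R0,p,R):
    return np.r_[R0.inv().apply(np.array(p)-p0)/.4,(R0.inv()*R).as_rotvec()/np.radians(45)].round(3)
def app(p0,R0,row):
    row=np.array(row[-6:]); return p0+R0.apply(row[:3]*.4), R0*Ro.from_rotvec(row[3:]*np.radians(45))
def save(p,R): json.dump([list(p),list(R.as_rotvec())],open('cmd.json','w'))
def cmd():
    p,r=json.load(open('cmd.json')); return np.array(p),Ro.from_rotvec(r)
def show(): 
    s=manip.sense(); p,R=cmd(); print('t',s['time_s'],'tcp',s['tcp_pos'].round(4),'err',(s['tcp_pos']-p).round(4),'F',s['contact_force'].round(1),'open',round(s['opening'],4),'q',s['joints'].round(2),'rotation err deg',np.degrees((R.inv()*Ro.from_rotvec(s['ee_rot'])).as_rotvec()).round(2))
E
python3 - <<'E'
from h import *
p0=np.array([.172,-.601,.223]); R0=down(np.degrees(np.arctan2(-.961,.275))); save(p0,R0)
print(rel(p0,R0,[.30,-.32,.29],down(-10.9)),rel(p0,R0,[.40,-.16,.27],down(-10.9)))
E
```

```text
[ 0.501 -0.587 -0.167  0.     0.    -1.403] [ 0.851 -0.903 -0.118  0.     0.    -1.403]
```

>>> {"name": "move_arm", "arguments": {"motion": [[[0.5, 0, 0, -0.167, 0, 0, -0.2], [0.5, 0.25, -0.29, -0.167, 0, 0, -0.5], [0.5, 0.5, -0.58, -0.167, 0, 0, -1], [0.5, 0.5, -0.58, -0.167, 0, 0, -1], [0.5, 0.5, -0.58, -0.167, 0, 0, -1], [0.5, 0.85, -0.9, -0.118, 0, 0, -1], [0.5, 0.85, -0.9, -0.118, 0, 0, -1], [0.5, 0.85, -0.9, -0.118, 0, 0, -1], [0.5, 0.85, -0.9, -0.118, 0, 0, -1], [0.5, 0.85, -0.9, -0.118, 0, 0, -1], [0.5, 0.85, -0.9, -0.118, 0, 0, -1], [0.5, 0.85, -0.9, -0.118, 0, 0, -1], [0.5, 0.85, -0.9, -0.118, 0, 0, -1], [0.5, 0.85, -0.9, -0.118, 0, 0, -1], [0.5, 0.85, -0.9, -0.118, 0, 0, -1], [0.5, 0.85, -0.9, -0.118, 0, 0, -1], [0.5, 0.85, -0.9, -0.118, 0, 0, -1], [0.5, 0.85, -0.9, -0.118, 0, 0, -1], [0.5, 0.85, -0.9, -0.118, 0, 0, -1], [0.5, 0.85, -0.9, -0.118, 0, 0, -1]]]}}

```text
time_s: 2.1
tcp_pos: [0.3998, -0.1613, 0.2698]
ee_rot: [-2.707, -1.593, -0.0]
contact_force: [-0.8, 0.1, -0.4]
opening: 0.0433
grasp_force: 0.0
```

```bash
python3 - <<'E'
from h import *
p,R=app(*cmd(),[.85,-.9,-.118,0,0,-1]); save(p,R); show()
print(rel(p,R,[.448,-.027,.25],down(-10.9)))
print(rel(p,R,[.448,-.027,.185],down(-10.9)))
E
```

```text
t 2.1 tcp [ 0.3998 -0.1613  0.2698] err [-0.0001  0.0001 -0.0004] F [-0.8  0.1 -0.4] open 0.0433 q [-0.64  0.2   1.83  0.    1.11 -0.14] rotation err deg [0.   0.   0.01]
[ 0.352 -0.058  0.05   0.     0.    -0.403]
[ 0.352 -0.058  0.213  0.     0.    -0.403]
```

>>> {"name": "move_arm", "arguments": {"motion": [[[0.5, 0.35, -0.058, 0.05, 0, 0, -0.403], [0.5, 0.352, -0.058, 0.05, 0, 0, -0.403], [0.5, 0.352, -0.058, 0.05, 0, 0, -0.403], [0.5, 0.352, -0.058, 0.05, 0, 0, -0.403], [0.5, 0.352, -0.058, 0.05, 0, 0, -0.403], [0.5, 0.352, -0.058, 0.05, 0, 0, -0.403], [0.5, 0.352, -0.058, 0.05, 0, 0, -0.403]]]}}

```text
time_s: 2.8
tcp_pos: [0.4478, -0.028, 0.25]
ee_rot: [2.424, 1.998, -0.0]
contact_force: [0.0, 0.4, -0.6]
opening: 0.0434
grasp_force: 0.0
```

```bash
python3 - <<'E'
from h import *
p,R=app(*cmd(),[.352,-.058,.05,0,0,-.403]); save(p,R); show()
d=snap('side'); a=cv2.resize(d['color'][90:240,280:440],None,fx=3.5,fy=3.5,interpolation=cv2.INTER_CUBIC)
t=snap('top')
print([proj(d,x) for x in([.448,-.027,.201],p)])
cv2.imwrite('pics/a1.png',a)
print(rel(p,R,[.448,-.027,.185],down(-10.9)))
E
```

```text
t 2.8 tcp [ 0.4478 -0.028   0.25  ] err [-0.0001 -0.0011 -0.0002] F [ 0.   0.4 -0.6] open 0.0434 q [-0.31  0.25  1.82 -0.    1.07 -0.12] rotation err deg [-0.03 -0.02  0.12]
[(np.float64(357.43212282779143), np.float64(166.95101228371203)), (np.float64(358.57144931911097), np.float64(153.62945990791866))]
[0.    0.    0.163 0.    0.    0.   ]
```

View pics/a1.png

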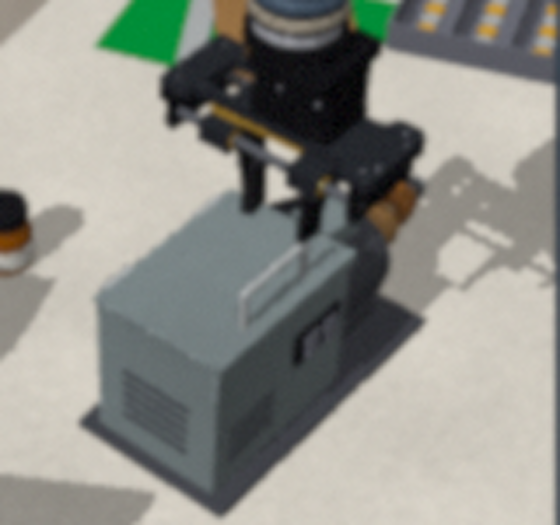

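The fingers straddle the bar (bar middle at about side px (359,167), as predicted). Going down and closing.

>>> {"name": "move_arm", "arguments": {"motion": [[[0.5, 0, 0, 0.1, 0, 0, 0], [0.5, 0, 0, 0.13, 0, 0, 0], [0.5, 0, 0, 0.15, 0, 0, 0], [0.5, 0, 0, 0.163, 0, 0, 0], [0.5, 0, 0, 0.163, 0, 0, 0], [0.2, 0, 0, 0.163, 0, 0, 0], [0.0, 0, 0, 0.163, 0, 0, 0], [0.0, 0, 0, 0.163, 0, 0, 0], [0.0, 0, 0, 0.163, 0, 0, 0], [0.0, 0, 0, 0.163, 0, 0, 0], [0.0, 0, 0, 0.163, 0, 0, 0], [0.0, 0, 0, 0.163, 0, 0, 0]]], "grip_force": 12}}

```text
time_s: 4.1
tcp_pos: [0.4482, -0.0268, 0.1847]
ee_rot: [2.422, 2.0, 0.001]
contact_force: [1.1, -0.5, -0.1]
opening: 0.0075
grasp_force: 12.0
```

```bash
python3 - <<'E'
from h import *
p,R=app(*cmd(),[0,0,.163,0,0,0]); save(p,R); show(); print(manip.sense()['grasp_force'])
c=np.array([-.117,.039]); 
for th in np.r_[np.arange(.1,1.8,.1),1.78,1.83]:
    a=-th  # up and back: clockwise in (x,z)
    q=np.array([[np.cos(a),-np.sin(a)],[np.sin(a),np.cos(a)]])@c-c
    print(round(th,2),rel(p,R,p+EX*q[0]+Z*q[1],R)[:3])
E
```

```text
t 4.1 tcp [ 0.4482 -0.0268  0.1847] err [ 0.0003  0.0002 -0.0003] F [ 1.1 -0.5 -0.1] open 0.0075 q [-0.31  0.35  1.9   0.    0.89 -0.12] rotation err deg [-0.04  0.   -0.  ]
11.99980080127716
0.1 [ 0.     0.011 -0.029]
0.2 [ 0.     0.025 -0.056]
0.3 [ 0.     0.042 -0.082]
0.4 [ 0.     0.061 -0.106]
0.5 [ 0.     0.083 -0.128]
0.6 [ 0.     0.106 -0.148]
0.7 [ 0.     0.132 -0.166]
0.8 [ 0.     0.159 -0.18 ]
0.9 [ 0.     0.187 -0.192]
1.0 [ 0.     0.217 -0.201]
1.1 [ 0.     0.247 -0.207]
1.2 [ 0.     0.277 -0.21 ]
1.3 [ 0.     0.308 -0.21 ]
1.4 [ 0.     0.339 -0.207]
1.5 [ 0.     0.369 -0.201]
1.6 [ 0.     0.399 -0.192]
1.7 [ 0.     0.427 -0.18 ]
1.78 [ 0.     0.449 -0.168]
1.83 [ 0.     0.462 -0.16 ]
```

Gripped (7.5 mm opening). Swing along the arc, in two parts.

>>> {"name": "move_arm", "arguments": {"motion": [[[0, 0, 0.005, -0.015, 0, 0, 0], [0, 0, 0.011, -0.029, 0, 0, 0], [0, 0, 0.018, -0.043, 0, 0, 0], [0, 0, 0.025, -0.056, 0, 0, 0], [0, 0, 0.033, -0.069, 0, 0, 0], [0, 0, 0.042, -0.082, 0, 0, 0], [0, 0, 0.051, -0.094, 0, 0, 0], [0, 0, 0.061, -0.106, 0, 0, 0], [0, 0, 0.072, -0.117, 0, 0, 0], [0, 0, 0.083, -0.128, 0, 0, 0], [0, 0, 0.094, -0.138, 0, 0, 0], [0, 0, 0.106, -0.148, 0, 0, 0], [0, 0, 0.106, -0.148, 0, 0, 0]]]}}

```text
time_s: 5.4
tcp_pos: [0.4903, -0.035, 0.2443]
ee_rot: [2.422, 2.0, 0.001]
contact_force: [4.4, -1.4, -5.5]
opening: 0.0072
grasp_force: 12.0
```

```bash
python3 - <<'E'
from h import *
p,R=cmd(); q,_=app(p,R,[0,.106,-.148,0,0,0]); s=manip.sense(); print((s['tcp_pos']-q).round(4),s['contact_force'],s['opening'])
E
```

```text
[ 0.0008 -0.      0.0001] [ 4.38692167 -1.38321281 -5.49602069] 0.007225563291201353
```

>>> {"name": "move_arm", "arguments": {"motion": [[[0, 0, 0.013, -0.009, 0, 0, 0], [0, 0, 0.026, -0.018, 0, 0, 0], [0, 0, 0.053, -0.032, 0, 0, 0], [0, 0, 0.081, -0.044, 0, 0, 0], [0, 0, 0.111, -0.053, 0, 0, 0], [0, 0, 0.141, -0.059, 0, 0, 0], [0, 0, 0.171, -0.062, 0, 0, 0], [0, 0, 0.202, -0.062, 0, 0, 0], [0, 0, 0.233, -0.059, 0, 0, 0], [0, 0, 0.263, -0.053, 0, 0, 0], [0, 0, 0.293, -0.044, 0, 0, 0], [0, 0, 0.307, -0.038, 0, 0, 0], [0, 0, 0.321, -0.032, 0, 0, 0], [0, 0, 0.335, -0.025, 0, 0, 0], [0, 0, 0.349, -0.017, 0, 0, 0], [0, 0, 0.349, -0.017, 0, 0, 0]]]}}

```text
time_s: 7.0
tcp_pos: [0.6273, -0.0615, 0.2496]
ee_rot: [2.422, 2.0, 0.0]
contact_force: [0.2, -2.2, -1.9]
opening: 0.0076
grasp_force: 12.0
```

```bash
python3 - <<'E'
from h import *
p,R=app(*cmd(),[0,.106,-.148,0,0,0]); p,R=app(p,R,[0,.349,-.017,0,0,0]); save(p,R); show()
E
```

```text
t 7.0 tcp [ 0.6273 -0.0615  0.2496] err [ 0.0007 -0.0001 -0.0014] F [ 0.2 -2.2 -1.9] open 0.0076 q [-0.27  0.51  1.39 -0.    1.25 -0.08] rotation err deg [-0.03 -0.01  0.  ]
```

>>> {"name": "move_arm", "arguments": {"motion": [[[0.22, 0, 0, 0, 0, 0, 0], [0.22, 0, 0, 0, 0, 0, 0], [0.22, 0, 0, 0, 0, 0, 0], [0.22, 0, 0, -0.1, 0, 0, 0], [0.22, 0, 0, -0.2, 0, 0, 0], [0.22, 0, 0, -0.28, 0, 0, 0], [0.22, 0, 0, -0.28, 0, 0, 0], [0.22, 0, -0.322, -0.28, 0, 0, -1], [0.22, 0, -0.322, -0.28, 0, 0, -1], [0.22, 0, -0.322, -0.28, 0, 0, -1], [0.22, 0, -0.322, -0.28, 0, 0, -1], [0.22, 0, -0.322, -0.28, 0, 0, -1], [0.22, 0, -0.322, -0.28, 0, 0, -1], [0.22, 0, -0.322, -0.28, 0, 0, -1], [0.22, 0, -0.322, -0.28, 0, 0, -1]]]}}

```text
time_s: 8.5
tcp_pos: [0.4997, -0.0366, 0.362]
ee_rot: [-1.473, -2.774, -0.0]
contact_force: [-0.2, -0.8, -0.6]
opening: 0.0193
grasp_force: 0.0
```

```bash
python3 - <<'E'
from h import *
p,R=app(*cmd(),[0,-.322,-.28,0,0,-1]); save(p,R); show(); print(rel(p,R,p,down(79.1)))
E
```

```text
t 8.5 tcp [ 0.4997 -0.0366  0.362 ] err [-0.0004  0.0005 -0.001 ] F [-0.2 -0.8 -0.6] open 0.0193 q [-0.3   0.21  1.54  0.    1.39 -0.89] rotation err deg [0.02 0.05 0.04]
[ 0.  0.  0. -0. -0. -1.]
```

>>> {"name": "move_arm", "arguments": {"motion": [[[0.95, 0, 0, 0, 0, 0, -1], [0.95, 0, 0, 0, 0, 0, -1], [0.95, 0, 0, 0, 0, 0, -1], [0.95, 0, 0, 0, 0, 0, -1], [0.95, 0, 0, 0, 0, 0, -1], [0.95, 0, 0, 0, 0, 0, -1], [0.95, 0, 0, 0, 0, 0, -1], [0.95, 0, 0, 0, 0, 0, -1]]]}}

```text
time_s: 9.3
tcp_pos: [0.5, -0.0368, 0.3623]
ee_rot: [-0.3, -3.127, -0.0]
contact_force: [0.5, -0.6, -0.0]
opening: 0.0752
grasp_force: 0.0
```

```bash
python3 - <<'E'
from h import *
p,R=app(*cmd(),[0,0,0,0,0,-1]); save(p,R); show()
d=snap('side');t=snap('top')
a=cv2.resize(d['color'][90:240,280:440],None,fx=3.7,fy=3.7,interpolation=cv2.INTER_CUBIC)
b=cv2.resize(t['color'][150:260,310:450],None,fx=1.4,fy=1.4,interpolation=cv2.INTER_CUBIC)
a=np.pad(a,((0,0),(0,200),(0,0))); a[:b.shape[0],592:592+b.shape[1]]=b
cv2.imwrite('pics/a2.png',a)
P=cloud(d)[120:220,290:410].reshape(-1,3)
c=np.array([.500,-.037]); L=np.column_stack([(P[:,:2]-c)@EX[:2],(P[:,:2]-c)@EY[:2],P[:,2]])
Q=L[(abs(L[:,0])<.055)&(abs(L[:,1])<.08)&(L[:,2]<.2)]
for lo in np.arange(.06,.18,.01):
    q=Q[(Q[:,2]>=lo)&(Q[:,2]<lo+.01)]
    if len(q)>2: print(lo.round(2),len(q),q.min(0).round(4),q.max(0).round(4),np.median(q,0).round(4))
q=L[(L[:,0]>.05)&(L[:,2]>.18)&(L[:,2]<.32)&(abs(L[:,1])<.1)]; f=np.polyfit(q[:,2],q[:,0],1); print('flap slope',len(q),f,np.degrees(np.arctan(f[0])),q.min(0),q.max(0))
E
```

```text
t 9.3 tcp [ 0.5    -0.0368  0.3623] err [-0.0001  0.0003 -0.0007] F [ 0.5 -0.6 -0. ] open 0.0752 q [-0.3   0.21  1.54  0.    1.39 -1.68] rotation err deg [-0.01  0.02  0.07]
0.06 4 [ 0.0065 -0.0347  0.0676] [0.008  0.0114 0.0692] [0.0074 0.0004 0.0686]
0.07 14 [-0.0017 -0.0653  0.0707] [0.0092 0.0082 0.0794] [ 0.0054 -0.0332  0.0765]
0.08 38 [-0.0114 -0.0782  0.0801] [0.0052 0.0194 0.0899] [-0.0029 -0.0254  0.0847]
0.09 330 [-0.0273 -0.08    0.0901] [0.0549 0.033  0.0999] [ 0.0288 -0.0112  0.0959]
0.1 20 [-0.0273 -0.0753  0.1   ] [0.0549 0.0362 0.1098] [-0.0084 -0.0491  0.1027]
0.11 113 [-0.0119 -0.079   0.1103] [0.054  0.0474 0.12  ] [-0.0082 -0.007   0.1173]
0.12 55 [-0.0122 -0.0675  0.1202] [0.0549 0.048  0.1297] [-0.0057 -0.0127  0.1226]
0.13 26 [-0.0113 -0.0329  0.1302] [0.055  0.0308 0.1396] [-0.0091  0.0108  0.1364]
0.14 65 [-0.0125 -0.0316  0.1402] [0.0544 0.0319 0.15  ] [-0.0084  0.0053  0.1473]
0.15 53 [-0.0121 -0.0637  0.1501] [0.0549 0.0437 0.1577] [-0.0038 -0.001   0.1517]
0.16 5 [ 0.0537 -0.0252  0.161 ] [0.0548 0.0572 0.165 ] [0.0545 0.0352 0.1629]
flap slope 1558 [0.27418375 0.01937436] 15.332762710696871 [ 0.06535656 -0.09624178  0.18005622] [0.13505777 0.09040423 0.29660839]
```

View pics/a2.png

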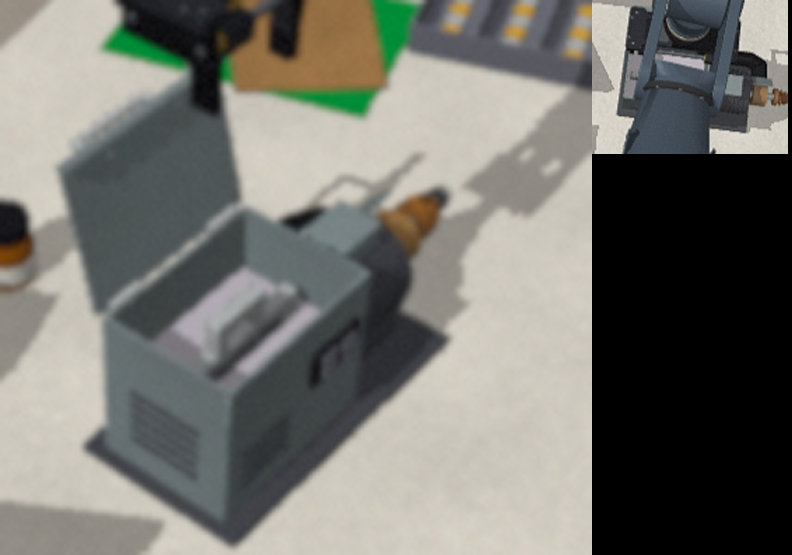

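Flap is open at ~1.84 rad; grip of the filter visible at crop (245,320), centre about 3 mm front of box centre. Descend across its 60 mm width (gripper body would hit the flap the other way).

```bash
python3 - <<'E'
from h import *
p,R=cmd(); print(p,rel(p,R,[.497,-.0364,.127],down(79.1)),rel(p,R,[.497,-.0364,.175],down(79.1)))
E
```

```text
[ 0.5001209  -0.03704037  0.363     ] [ 0.008  0.     0.59   0.    -0.     0.   ] [ 0.008  0.     0.47   0.    -0.     0.   ]
```

>>> {"name": "move_arm", "arguments": {"motion": [[[0.95, 0.008, 0, 0.1, 0, 0, 0], [0.95, 0.008, 0, 0.2, 0, 0, 0], [0.95, 0.008, 0, 0.3, 0, 0, 0], [0.95, 0.008, 0, 0.4, 0, 0, 0], [0.95, 0.008, 0, 0.47, 0, 0, 0], [0.95, 0.008, 0, 0.5, 0, 0, 0], [0.95, 0.008, 0, 0.53, 0, 0, 0], [0.95, 0.008, 0, 0.56, 0, 0, 0], [0.95, 0.008, 0, 0.575, 0, 0, 0], [0.95, 0.008, 0, 0.59, 0, 0, 0], [0.95, 0.008, 0, 0.59, 0, 0, 0]]]}}

```text
time_s: 10.5
tcp_pos: [0.4967, -0.0362, 0.1261]
ee_rot: [-0.298, -3.126, -0.0]
contact_force: [-0.1, -0.3, -0.8]
opening: 0.0825
grasp_force: 0.0
```

```bash
python3 - <<'E'
from h import *
p,R=app(*cmd(),[.008,0,.59,0,0,0]); save(p,R); show()
E
```

```text
t 10.5 tcp [ 0.4967 -0.0362  0.1261] err [-0.0002  0.0002 -0.0009] F [-0.1 -0.3 -0.8] open 0.0825 q [-0.3   0.51  1.84  0.    0.79 -1.68] rotation err deg [-0.01  0.05  0.01]
```

No contact. Close with 35 N.

>>> {"name": "move_arm", "arguments": {"motion": [[[0.7, 0, 0, 0, 0, 0, 0], [0.6, 0, 0, 0, 0, 0, 0], [0.5, 0, 0, 0, 0, 0, 0], [0.5, 0, 0, 0, 0, 0, 0], [0.4, 0, 0, 0, 0, 0, 0], [0.4, 0, 0, 0, 0, 0, 0], [0.4, 0, 0, 0, 0, 0, 0], [0.4, 0, 0, 0, 0, 0, 0]]], "grip_force": 35}}

```text
time_s: 11.3
tcp_pos: [0.4973, -0.036, 0.1269]
ee_rot: [0.298, 3.127, 0.001]
contact_force: [0.4, 3.0, 5.1]
opening: 0.0601
grasp_force: 35.0
```

```bash
python3 - <<'E'
from h import *
show(); print(manip.sense()['grasp_force'])
E
```

```text
t 11.3 tcp [ 0.4973 -0.036   0.1269] err [ 0.0003  0.0004 -0.0001] F [0.4 3.  5.1] open 0.0601 q [-0.3   0.51  1.84  0.    0.79 -1.68] rotation err deg [-0.03 -0.04  0.01]
34.99721055559348
```

>>> {"name": "move_arm", "arguments": {"motion": [[[0.4, 0, 0, -0.01, 0, 0, 0], [0.4, 0, 0, -0.02, 0, 0, 0], [0.4, 0, 0, -0.035, 0, 0, 0], [0.4, 0, 0, -0.05, 0, 0, 0], [0.4, 0, 0, -0.07, 0, 0, 0], [0.4, 0, 0, -0.09, 0, 0, 0], [0.4, 0, 0, -0.09, 0, 0, 0]]]}}

```text
time_s: 12.0
tcp_pos: [0.4979, -0.0366, 0.164]
ee_rot: [0.298, 3.124, -0.001]
contact_force: [0.2, 0.1, -2.0]
opening: 0.0599
grasp_force: 35.0
```

Force is just the plate's weight. Continue to clear the box.

>>> {"name": "move_arm", "arguments": {"motion": [[[0.4, 0, 0, -0.03, 0, 0, 0], [0.4, 0, 0, -0.06, 0, 0, 0], [0.4, 0, 0, -0.09, 0, 0, 0], [0.4, 0, 0, -0.13, 0, 0, 0], [0.4, 0, 0, -0.17, 0, 0, 0], [0.4, 0, 0, -0.21, 0, 0, 0], [0.4, 0, 0, -0.25, 0, 0, 0], [0.4, 0, 0, -0.3, 0, 0, 0], [0.4, 0, 0, -0.35, 0, 0, 0], [0.4, 0, 0, -0.4, 0, 0, 0], [0.4, 0, 0, -0.43, 0, 0, 0], [0.4, 0, 0, -0.43, 0, 0, 0], [0.4, 0, 0, -0.43, 0, 0, 0]]]}}

```text
time_s: 13.3
tcp_pos: [0.4964, -0.0361, 0.3341]
ee_rot: [-0.298, -3.127, -0.0]
contact_force: [0.4, -0.3, -3.5]
opening: 0.0597
grasp_force: 35.0
```

```bash
python3 - <<'E'
from h import *
p,R=app(*cmd(),[0,0,-.09,0,0,0]); p,R=app(p,R,[0,0,-.43,0,0,0]); save(p,R); show()
d=snap('side'); cv2.imwrite('pics/a3.png',cv2.resize(d['color'][40:240,250:450],None,fx=2.8,fy=2.8,interpolation=cv2.INTER_CUBIC))
X=cloud(d)[40:240,250:450].reshape(-1,3); L=np.column_stack([(X[:,:2]-p[:2])@EX[:2],(X[:,:2]-p[:2])@EY[:2],X[:,2]-p[2]])
q=L[(abs(L[:,0])<.03)&(abs(L[:,1])<.09)&(L[:,2]<.02)&(L[:,2]>-.125)]
for lo in np.arange(-.12,.02,.01):
    k=q[(q[:,2]>=lo)&(q[:,2]<lo+.01)]
    if len(k)>3: print(lo.round(2),len(k),k.min(0).round(4),np.median(k,0).round(4),k.max(0).round(4))
E
```

```text
t 13.3 tcp [ 0.4964 -0.0361  0.3341] err [-0.0006  0.0004 -0.0009] F [ 0.4 -0.3 -3.5] open 0.0597 q [-0.3   0.23  1.59  0.    1.32 -1.68] rotation err deg [-0.01  0.05 -0.  ]
-0.12 37 [-0.009  -0.0753 -0.1163] [-0.0071  0.0042 -0.1119] [ 0.0042  0.0735 -0.1101]
-0.11 176 [-0.0123 -0.0754 -0.1098] [-0.0044  0.0008 -0.1045] [ 0.0078  0.0737 -0.1001]
-0.1 87 [-0.0103 -0.0779 -0.1   ] [-0.0014  0.0051 -0.0952] [ 0.0069  0.0735 -0.0901]
-0.09 85 [-0.0095 -0.0779 -0.0899] [-0.0013 -0.006  -0.0849] [ 0.0059  0.075  -0.0802]
-0.08 80 [-0.0087 -0.0784 -0.08  ] [-0.0017  0.0056 -0.0753] [ 0.0064  0.0739 -0.0701]
-0.07 87 [-0.0103 -0.0759 -0.0699] [-0.0015 -0.0076 -0.0651] [ 0.0057  0.0755 -0.06  ]
-0.06 88 [-0.0095 -0.0777 -0.06  ] [-0.0014  0.0045 -0.055 ] [ 0.0067  0.0753 -0.05  ]
-0.05 86 [-0.0103 -0.0781 -0.05  ] [-0.0017 -0.0001 -0.0456] [ 0.0066  0.0741 -0.0404]
-0.04 99 [-0.0103 -0.0771 -0.04  ] [-0.0014  0.0061 -0.0351] [ 0.0061  0.075  -0.0301]
-0.03 39 [-0.0093 -0.0723 -0.0297] [-0.0034  0.0651 -0.027 ] [ 0.0064  0.0746 -0.0201]
-0.02 130 [-0.0099 -0.0786 -0.02  ] [-0.0069  0.0212 -0.014 ] [ 0.0066  0.0728 -0.01  ]
-0.01 132 [-0.0106 -0.0763 -0.01  ] [-0.0039  0.0017 -0.0084] [ 0.0054  0.0752 -0.0004]
-0.0 61 [-0.0123 -0.0409  0.0007] [-0.0072  0.0188  0.0063] [0.0101 0.0379 0.0099]
0.01 75 [-0.0119 -0.0389  0.01  ] [-0.0079  0.0075  0.0155] [0.0102 0.0381 0.0198]
```

View pics/a3.png

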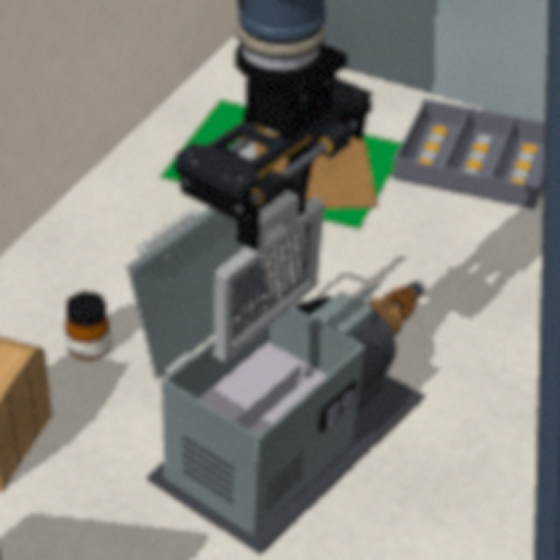

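```bash
python3 - <<'E'
from h import *
p,R=cmd(); print(p)
A=([.542,.20,.36],79.1),([.542,.20,.36],34.1)
for q,a in A: print(rel(p,R,q,down(a)))
p2,R2=app(p,R,rel(p,R,*[A[1][0],down(34.1)]))
for q in([.685,.2787,.36],[.685,.2787,.229]): print(rel(p2,R2,q,down(21.2)))
E
```

```text
[ 0.49697859 -0.03643548  0.335     ]
[ 0.001  0.602 -0.063  0.    -0.     0.   ]
[ 0.001  0.602 -0.063 -0.    -0.     1.   ]
[-0.038  0.406  0.    -0.    -0.     0.287]
[-0.038  0.406  0.328 -0.    -0.     0.287]
```

>>> {"name": "move_arm", "arguments": {"motion": [[[0.4, 0, 0.02, -0.04, 0, 0, 0], [0.4, 0, 0.06, -0.063, 0, 0, 0], [0.4, 0, 0.12, -0.063, 0, 0, 0], [0.4, 0, 0.19, -0.063, 0, 0, 0], [0.4, 0, 0.26, -0.063, 0, 0, 0], [0.4, 0, 0.33, -0.063, 0, 0, 0], [0.4, 0, 0.4, -0.063, 0, 0, 0.05], [0.4, 0, 0.47, -0.063, 0, 0, 0.15], [0.4, 0, 0.54, -0.063, 0, 0, 0.28], [0.4, 0, 0.58, -0.063, 0, 0, 0.42], [0.4, 0, 0.6, -0.063, 0, 0, 0.56], [0.4, 0, 0.602, -0.063, 0, 0, 0.7], [0.4, 0, 0.602, -0.063, 0, 0, 0.84], [0.4, 0, 0.602, -0.063, 0, 0, 0.95], [0.4, 0, 0.602, -0.063, 0, 0, 1], [0.4, 0, 0.602, -0.063, 0, 0, 1], [0.4, 0, 0.602, -0.063, 0, 0, 1]]]}}

```text
time_s: 15.05
tcp_pos: [0.542, 0.2001, 0.3586]
ee_rot: [-1.47, -2.774, 0.002]
contact_force: [0.3, -0.2, -2.3]
opening: 0.0594
grasp_force: 35.0
```

>>> {"name": "move_arm", "arguments": {"motion": [[[0.4, -0.004, 0.04, 0, 0, 0, 0.05], [0.4, -0.01, 0.1, 0, 0, 0, 0.12], [0.4, -0.016, 0.17, 0, 0, 0, 0.2], [0.4, -0.022, 0.24, 0, 0, 0, 0.287], [0.4, -0.028, 0.31, 0, 0, 0, 0.287], [0.4, -0.034, 0.37, 0, 0, 0, 0.287], [0.4, -0.038, 0.4, 0, 0, 0, 0.287], [0.4, -0.038, 0.406, 0, 0, 0, 0.287], [0.4, -0.038, 0.406, 0, 0, 0, 0.287], [0.4, -0.038, 0.406, 0, 0, 0, 0.287]]]}}

```text
time_s: 16.05
tcp_pos: [0.6847, 0.2783, 0.3595]
ee_rot: [-1.774, -2.591, 0.002]
contact_force: [0.2, 0.2, -2.9]
opening: 0.0599
grasp_force: 35.0
```

```bash
python3 - <<'E'
from h import *
p,R=app(*cmd(),[0,.602,-.063,0,0,1]); p,R=app(p,R,[-.038,.406,0,0,0,.287]); save(p,R); show()
d=snap('side');t=snap('top')
a=d['color'][130:310,130:330]; b=t['color'][70:250,150:350]
cv2.imwrite('pics/a4.png',cv2.resize(np.hstack([a,b]),None,fx=2,fy=2,interpolation=cv2.INTER_CUBIC))
E
```

```text
t 16.05 tcp [0.6847 0.2783 0.3595] err [-0.0008 -0.0001 -0.0007] F [ 0.2  0.2 -2.9] open 0.0599 q [ 0.24  0.6   0.91 -0.    1.63 -0.13] rotation err deg [ 0.08  0.   -0.01]
```

View pics/a4.png

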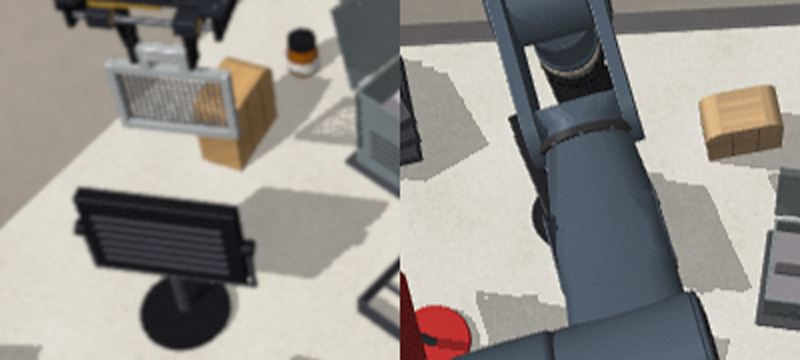

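Plate hangs upright, parallel to the panel; the form is well aside. Lowering.

>>> {"name": "move_arm", "arguments": {"motion": [[[0.4, 0, 0, 0.03, 0, 0, 0], [0.4, 0, 0, 0.07, 0, 0, 0], [0.4, 0, 0, 0.12, 0, 0, 0], [0.4, 0, 0, 0.17, 0, 0, 0], [0.4, 0, 0, 0.22, 0, 0, 0], [0.4, 0, 0, 0.26, 0, 0, 0], [0.4, 0, 0, 0.29, 0, 0, 0], [0.4, 0, 0, 0.315, 0, 0, 0], [0.4, 0, 0, 0.328, 0, 0, 0], [0.4, 0, 0, 0.328, 0, 0, 0], [0.4, 0, 0, 0.328, 0, 0, 0], [0.4, 0, 0, 0.328, 0, 0, 0]]]}}

```text
time_s: 17.35
tcp_pos: [0.6861, 0.2788, 0.2297]
ee_rot: [1.774, 2.591, 0.003]
contact_force: [-0.1, 0.5, -2.4]
opening: 0.0597
grasp_force: 35.0
```

```bash
python3 - <<'E'
from h import *
p,R=app(*cmd(),[0,0,.328,0,0,0]); save(p,R); show()
d=snap('side'); cv2.imwrite('pics/a5.png',cv2.resize(d['color'][100:310,130:400],None,fx=2.8,fy=2.8,interpolation=cv2.INTER_CUBIC))
P=cloud(d)[120:310,130:300].reshape(-1,3)
t=np.array([.9325,.361]);n=np.array([.361,-.9325])
L=np.column_stack([P[:,:2]@t,P[:,:2]@n,P[:,2]])
q=L[(abs(L[:,1]+.0135)<.025)&(abs(L[:,0]-.7385)<.1)&(L[:,2]>.09)&(L[:,2]<.24)]
for i in range(3): print(np.percentile(q[:,i],[0,1,3,50,97,99,100]).round(4))
for lo in np.arange(.1,.24,.01):
    k=q[(q[:,2]>=lo)&(q[:,2]<lo+.01)]
    if len(k)>3: print(lo.round(2),len(k),k.min(0).round(4),np.median(k,0).round(4),k.max(0).round(4))
k=q[(q[:,2]>.14)&(q[:,2]<.21)]; print('slopes dn/dt,dn/dz',np.linalg.lstsq(np.c_[k[:,0],k[:,2],np.ones(len(k))],k[:,1],rcond=None)[0])
l=L[(abs(L[:,1]+.12)<.03)&(abs(L[:,0]-.7385)<.13)&(L[:,2]>.08)&(L[:,2]<.26)]
k=l[(l[:,2]>.11)&(l[:,2]<.23)&(l[:,1]<-.13)]; print('lamp back',len(k),np.linalg.lstsq(np.c_[k[:,0]-.7385,k[:,2],np.ones(len(k))],k[:,1],rcond=None)[0],np.percentile(l,[0,1,99,100],axis=0).round(4))
E
```

```text
t 17.35 tcp [0.6861 0.2788 0.2297] err [0.0006 0.0004 0.0007] F [-0.1  0.5 -2.4] open 0.0597 q [ 0.24  0.69  1.1   0.    1.36 -0.13] rotation err deg [-0.13 -0.02 -0.  ]
[0.6632 0.6645 0.6653 0.7391 0.8104 0.8129 0.8153]
[-0.0217 -0.0196 -0.0188 -0.0121 -0.0048 -0.0023  0.0021]
[0.114  0.1174 0.1194 0.1753 0.2341 0.2386 0.2399]
0.11 48 [ 0.6645 -0.0183  0.114 ] [ 0.7259 -0.0162  0.118 ] [ 0.8145 -0.0093  0.1198]
0.12 233 [ 0.6643 -0.0205  0.1201] [ 0.7391 -0.0143  0.1255] [0.8153 0.     0.1298]
0.13 104 [ 0.6637 -0.0191  0.13  ] [ 0.7442 -0.0104  0.1351] [ 0.814  -0.0064  0.1398]
0.14 92 [ 0.6642 -0.0188  0.14  ] [ 0.7425 -0.0107  0.1459] [ 0.813  -0.0028  0.15  ]
0.15 82 [ 0.6642 -0.0193  0.1509] [ 0.738  -0.0108  0.1549] [ 0.8129 -0.0069  0.16  ]
0.16 104 [ 0.6645 -0.0191  0.1602] [ 0.7433 -0.0109  0.1653] [ 0.8125 -0.0059  0.17  ]
0.17 95 [ 0.6634 -0.0187  0.1701] [ 0.7395 -0.0111  0.1761] [ 0.8134 -0.0035  0.1798]
0.18 94 [ 0.6648 -0.0195  0.1807] [ 0.7413 -0.0105  0.1852] [ 0.8138 -0.0054  0.1899]
0.19 98 [ 0.6648 -0.0203  0.1901] [ 0.7306 -0.0106  0.195 ] [ 0.814  -0.0046  0.1998]
0.2 52 [ 0.6645 -0.0189  0.2   ] [ 0.7451 -0.0126  0.2027] [ 0.8115 -0.0075  0.2099]
0.21 166 [ 0.6632 -0.0213  0.2104] [ 0.7331 -0.0162  0.2169] [ 8.151e-01 -7.000e-04  2.200e-01]
0.22 174 [ 0.6644 -0.02    0.22  ] [ 0.7398 -0.0139  0.2217] [ 0.813  -0.0023  0.2295]
0.23 61 [ 0.7004 -0.0217  0.2301] [ 0.7371 -0.0169  0.2356] [0.7784 0.0021 0.2399]
slopes dn/dt,dn/dz [-0.00010617 -0.01634351 -0.00868606]
lamp back 2233 [ 0.00088241  0.00237601 -0.13522999] [[ 0.6246 -0.1417  0.0802]
 [ 0.6284 -0.1398  0.0899]
 [ 0.8439 -0.1144  0.2423]
 [ 0.8523 -0.1112  0.244 ]]
```

View pics/a5.png

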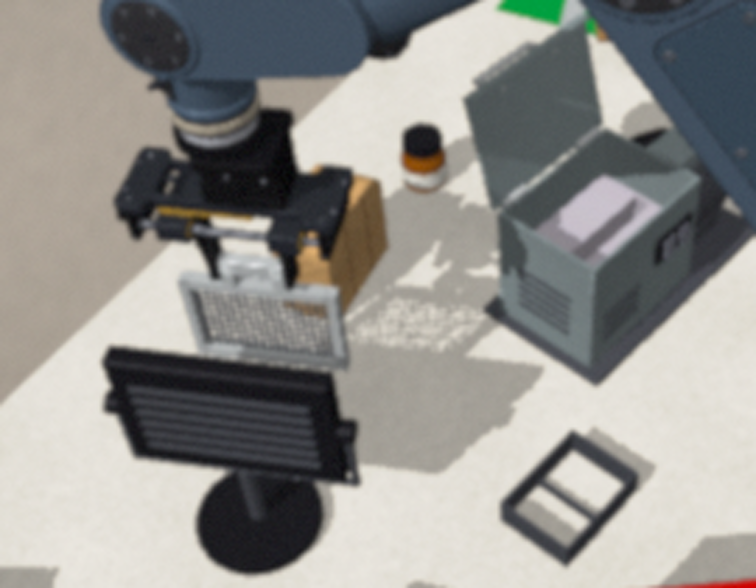

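The filter stands centred in front of the black panel (crop (265,315)), about 10 cm off and square. The flap is open and the form, jar and die are undisturbed. I'll let it settle briefly and hand in.

>>> {"name": "move_arm", "arguments": {"motion": [[[0.4, 0, 0, 0, 0, 0, 0], [0.4, 0, 0, 0, 0, 0, 0], [0.4, 0, 0, 0, 0, 0, 0], [0.4, 0, 0, 0, 0, 0, 0]]]}}

```text
time_s: 17.8
tcp_pos: [0.6854, 0.2787, 0.2286]
ee_rot: [1.775, 2.592, 0.0]
contact_force: [-0.4, 0.1, -2.8]
opening: 0.0596
grasp_force: 35.0
```

```bash
python3 -c "
from h import *
show(); print(manip.close_job())"
```

```text
t 17.8 tcp [0.6854 0.2787 0.2286] err [-0.0001  0.0002 -0.0004] F [-0.4  0.1 -2.8] open 0.0596 q [ 0.24  0.69  1.1   0.    1.36 -0.13] rotation err deg [-0. -0. -0.]
the job is handed in; nothing more can be done
None
```

I handed the job in at 17.8 s: the flap stands open at about 1.84 rad, and the gripper holds the filter plate upright, square to and centred on the black lamp, about 10 cm in front of it; the lamp, form, die and jar were not touched.

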